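# Push the forms carton over onto the reading pad and confirm

## Task

A carton of forms stands upright at one end of the outline printed on the flat reading pad; check it in. Push it over so that it comes to lie flat on its broad side, wholly inside the outline, then press the confirm button on the little housing beside the pad all the way down and let it come up again. Only push and press: do not lift or carry the carton, and leave the slim ledger standing at the other end and the other desk things where they are.

Things in the scene. Friction and masses are not known exactly. Their poses are not given: they have to be found in the camera images.
- pad: Fixed dark rubber reading pad flat on the desk, 240 (its x) x 400 (its y) x 6 mm thick; origin at the centre of its underside, z up. The white printed outline (lines 5 mm wide) is centred on the pad; inside its lines it is 210 mm along the pad's x and 270 mm along the pad's y (inner edges at x = +-105, y = +-135 mm).
- carton: Loose closed carton, 130 (its x) x 60 (its y) x 200 mm tall (its z), 0.42 to 0.84 kg; origin at the centre of its underside. It stands on the pad some 140 mm from the pad's centre, at the +y or the -y end, broad faces across the pad's y (within 4 degrees), inner bottom edge inside the outline. A push of 1 to 2 N near its top tips it over that edge once its top has moved some 60 mm.
- carton_center (a point): Centre of the carton (100 mm above its underside); axes as the carton's own. Lying flat on its broad side it is 36 mm above the desk.
- carton_corner0 (a point): Carton's mid-thickness corner at its own x = -65 mm, underside (z = 0).
- carton_corner1 (a point): Carton's mid-thickness corner at its own x = +65 mm, underside (z = 0).
- carton_corner2 (a point): Carton's mid-thickness corner at its own x = +65 mm, top (z = 200 mm).
- carton_corner3 (a point): Carton's mid-thickness corner at its own x = -65 mm, top (z = 200 mm).
- confirm (a joint): Travel of the spring push button: 0 up, 0.006 m fully down (about 4 N); springs back when let go. It moves straight down.
- confirm_top (a point): Centre of the round button's top face (32 mm diameter, white, in a small grey housing) at the robot's side of the pad; the point goes down with the button.
- ledger: Slim blue clothbound ledger standing on the pad at the end opposite the carton, 100 x 30 x 150 mm tall, 0.4 kg, loose; origin at the centre of its underside. To be left standing.
- stamp: Bystander: small wooden hand stamp, 42 mm diameter, 68 mm tall, loose, on the desk beyond the pad; origin at its underside.
- pen_cup: Bystander: dark steel pen cup, 76 mm diameter, 90 mm tall with pens up to 145 mm, loose, beyond the pad; origin at its underside.
- stapler: Bystander: stapler, 130 x 36 x 45 mm tall, loose, lying on the robot's side of the pad; origin at its underside.
- mouse: Bystander: computer mouse, 100 x 58 x 30 mm tall, loose, on the robot's side of the pad; origin at its underside.
Things that resemble listed ones, but are neither listed nor needed, are in the scene too. Of the things like the carton, leave any that is orange or pink; of the rest the larger one is meant.

How it is judged:
By the outcome, as a careful person would: the job done as asked, in the order asked, and still so for the second after the job is handed in, with the robot touching nothing.
It also fails if it takes over 42 s, if anything falls off the work surface, if the arm or the gripper's body presses on something with over 40 N, if the wrist force passes 120 N, or if a joint passes its speed limit or range.

## Robot

A 6-joint arm with a two-finger parallel gripper is mounted at the origin on the work surface. World frame = base frame: x ahead of the robot, y to its left, z up, the work surface at z = 0. Lengths are in m, angles in rad, forces in N, time in s.
With the tool pointing down it reaches from about 0.275 to 0.975 m from the base axis. Payload 8.4 kg.
Tool frame: the origin (TCP) lies at the centre of the arm's flange, where the gripper is bolted on; the fingertips stand 190 mm ahead of it and the grasp point (between the pads) lies 171 mm ahead of it; x points along the fingers, y is the direction in which the jaws open and shut, and the axes are right-handed (so a half turn about x gives the same grasp; the last joint's range is limited). The gripper opens to 92 mm and grips with 3 to 60 N. Pads are 20 mm wide; open, the fingers measure 128 mm over their backs; the gripper's body (75 mm by 189 mm) begins 69 mm behind the grasp point.
Start: joints at [-1.227, 0.353, 1.633, -0, 1.155, -0.002], TCP at [0.212, -0.588, 0.405] pointing down, gripper open.
Joint ranges: [-2.63, 2.63], [-0.92, 2.1], [0.06, 2.66], [-1.3, 4.44], [0, 2.69], [-3.02, 3.02]. Speed limits (rad/s): [2.22, 2.22, 2.79, 3.14, 3.14, 3.14].

## Interface

Orientations are given as a unit quaternion [x, y, z, w].
In Python, from plant import bot gives the robot as it stands.
- The arm moves only by the shell command python3 -m jog 'ROWS' [OPENING] [FORCE]. ROWS is JSON, a list of rows, each a list of 6 numbers: the shift along the world's x, y, z in m, then the turn, a rotation vector about the world's x, y, z in rad. In form: [[x, y, z, wx, wy, wz], ...]. A call has 1 to 20 rows; each row shifts and turns the commanded pose from where the row before left it; what a row does not reach is not made up. A row lasts 1/10 s, in which the tool goes at most 50 mm and 8.59 degrees, less where a joint would pass 70% of its speed; a pose out of reach is approached as far as the arm can. A call is refused whole if a number of a shift passes 0.05 or a number of a turn 0.15, either way. A call with a gripper value outside its range is refused whole. OPENING is the opening, from -1 (shut) to 1 (fully open), so that 0 is half open, set as the call begins (- or left out, the last holds). The fingers move at their own pace and stop on an object; FORCE is the grip in N (left out, the last holds). Time passes only in rows, so rows that do not move let the fingers close. It gives the time, the measured TCP pose, the force and the opening at its end, in the units of the state.
- bot.get_obs(): the state, without advancing time (a new reading comes with each control period).
- bot.grab_frame(name): name is "scene" or "top" or "wrist"; returns the picture (384x512x3 uint8, red, green, blue); there is no depth.
- bot.calibration(name): a dict with "vfov" (degrees; the focal length in pixels is half the picture's height over the tangent of half this angle, whatever the lens; pixels are square), "cx", "cy" (the principal point, pixels), "xyz" and "attitude" of the camera in the world; the wrist camera has in their place "hand_eye" (4x4, takes a point from camera to tool coordinates, whose origin is the TCP and whose axes are the tool frame's). Camera axes: x right, y up, looking along -z (the intrinsics and any distortion apply to the point x, -y, -z); pixel columns grow to the right and rows downward; lengths in m; the calibration is good to about 2 mm. A picture is of the moment at which its call begins: read the wrist's pose just before it. calibration takes no time and is no camera call.
- bot.hand_in(): hands the job in, once; it reports no verdict.
The state is a dict: "time_s": time; "qpos": joint angles; "joint_vel": joint speeds; "effort": joint torques, N m; "tool_pos": TCP position; "tcp_rot": TCP orientation; "contact_force": force on the tool from outside, world axes, zero at the start; "wrist_torque": the same for the moment, N m; "grip_width": finger opening in m.
Only numpy, scipy, OpenCV 4.12 (cv2) and the standard library are available. Lean on these libraries where they do the work, as an engineer would, in place of code of your own. Each camera call takes 0.05 s, during which the arm holds its last target. There are 200 camera calls.

## Working session

There is one attempt and no reset: what is moved stays moved. The work goes in short steps, Python scripts to look and compute and a shell command to move; the robot and the scene stay as the last step left them, time stands still between calls to the robot, and variables do not carry over. Pictures are saved under pics/ and viewed, about 8 in all and at most 12, crops included, and the job is handed in when it is done.

```bash
ls; mkdir -p pics
python3 - <<'E'
from plant import bot
import cv2
for n in("scene","top"):
    im=bot.grab_frame(n); cv2.imwrite(f"pics/{n}0.png",im[:,:,::-1]); print(n,bot.calibration(n))
print(bot.calibration("wrist")); print(bot.get_obs())
E
```

```text
pics
scene {'vfov': 46.99564226414471, 'cx': 257.112352781704, 'cy': 197.1874774333767, 'xyz': array([ 1.4740505 , -0.05721925,  0.83424108]), 'attitude': array([0.33650246, 0.30655816, 0.60766486, 0.65079306])}
top {'vfov': 44.37742723499328, 'cx': 262.6703883956747, 'cy': 192.99807212482017, 'xyz': array([0.46473132, 0.05377024, 1.3330686 ]), 'attitude': array([-0.01496078,  0.02428258,  0.71622724, -0.69728407])}
{'vfov': 66.1342310438736, 'cx': 260.14274437424046, 'cy': 188.92513380157044, 'hand_eye': array([[-4.66457158e-04,  2.36854989e-01, -9.71544902e-01,
         2.00040559e-02],
       [ 9.99999826e-01,  4.60906721e-04, -3.67753482e-04,
         3.38188853e-04],
       [ 3.60687328e-04, -9.71544905e-01, -2.36855163e-01,
        -6.59485182e-02],
       [ 0.00000000e+00,  0.00000000e+00,  0.00000000e+00,
         1.00000000e+00]])}
{'time_s': 0.1, 'qpos': array([-1.22740217e+00,  3.53618225e-01,  1.63405299e+00,  1.15221506e-05,
        1.15522132e+00, -2.39054451e-03]), 'joint_vel': array([ 0.00143018, -0.00213396, -0.00173434,  0.00075561,  0.00103031,
        0.0011437 ]), 'effort': array([ 2.24507923e-03, -5.94911778e+01, -3.34929085e+01,  7.01092207e-02,
        1.83841871e-02, -9.52562146e-06]), 'tool_pos': array([ 0.21177167, -0.58780783,  0.40401695]), 'tcp_rot': array([-0.69649057, -0.1220971 ,  0.69663919, -0.12119   ]), 'contact_force': array([-0.23513036, -0.11035197, -1.11632313]), 'wrist_torque': array([-0.02862356, -0.0276331 ,  0.00280452]), 'grip_width': 0.09156300434041945}
```

View pics/top0.png

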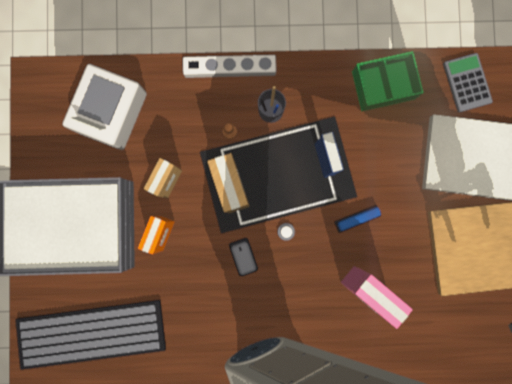

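View pics/scene0.png

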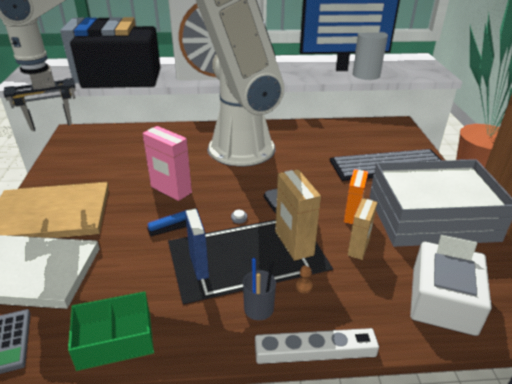

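The top picture looks down with +x up and +y to the left. Candidates for the carton in it: large tan on the pad (228,183), small tan (162,178), orange (155,235) and pink (378,297). Orange and pink are excluded, and the larger of the two tan ones stands on the pad, so it's the one meant. It's at the pad's left (+y) end, with the ledger at (330,153) and the button at (286,232). Next I confirm this in a crop and measure.

```bash
cat > h.py <<'E'
import numpy as np, cv2
from plant import bot
from scipy.spatial.transform import Rotation as R
def cam(n):
    c=bot.calibration(n); return c, R.from_quat(c["attitude"]).as_matrix(), np.array(c["xyz"])
def ray(n,u,v):
    c,A,p=cam(n); f=192/np.tan(np.radians(c["vfov"]/2))
    d=A@np.array([(u-c["cx"])/f,-(v-c["cy"])/f,-1]); return p,d/np.linalg.norm(d)
def plane(n,u,v,z):
    p,d=ray(n,u,v); return p+d*(z-p[2])/d[2]
def tri(a,b):
    (p,d),(q,e)=ray("top",*a),ray("scene",*b)
    s=np.linalg.lstsq(np.c_[d,-e],q-p,rcond=None)[0]
    x,y=p+s[0]*d,q+s[1]*e; return (x+y)/2,np.linalg.norm(x-y)
E
python3 - <<'E'
import cv2
a=cv2.imread("pics/top0.png")[110:240,195:365]; b=cv2.imread("pics/scene0.png")[160:310,165:335]
cv2.imwrite("pics/topc.png",cv2.resize(a,None,fx=4.5,fy=4.5,interpolation=cv2.INTER_CUBIC))
cv2.imwrite("pics/scc.png",cv2.resize(b,None,fx=4,fy=4,interpolation=cv2.INTER_CUBIC))
E
```

```text
(no output)
```

View pics/topc.png

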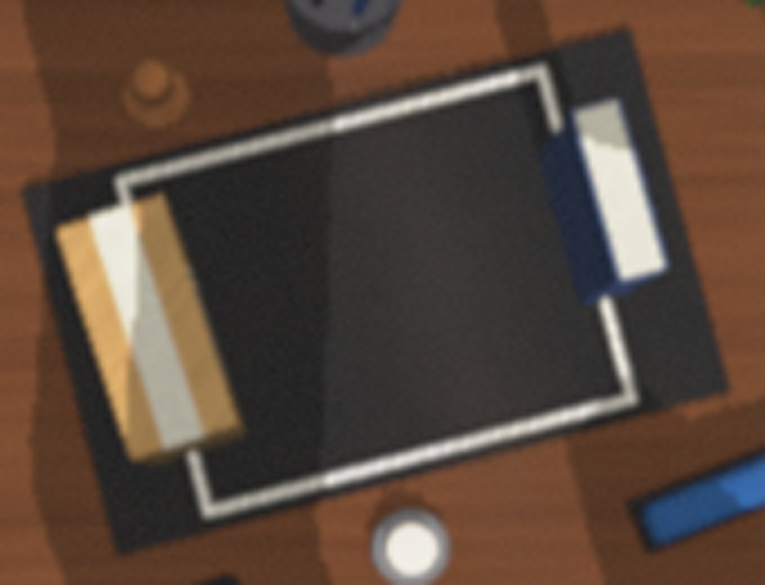

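View pics/scc.png

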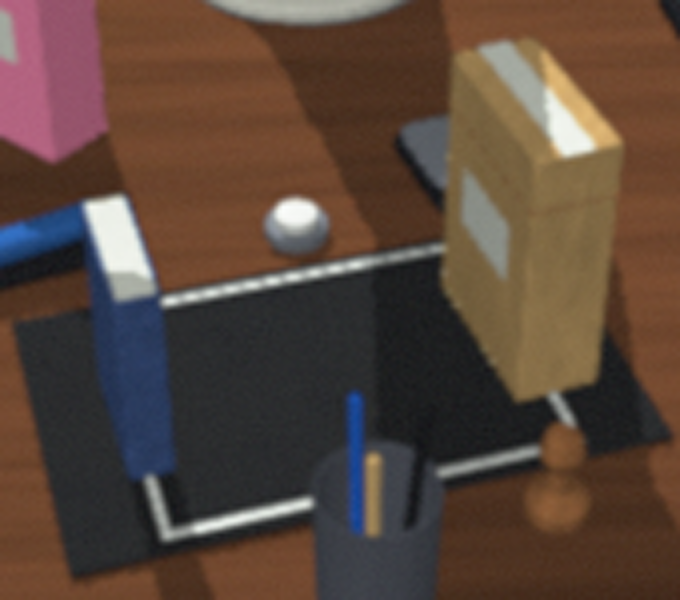

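Run:
```python
from h import *
np.set_printoptions(precision=4,suppress=True)
T=lambda x,y:(195+(x+.5)/4.5-.5,110+(y+.5)/4.5-.5); S=lambda x,y:(165+x/4-.4,160+y/4-.4)
for n,t,s in [("inner far",(163,195),(540,160)),("outer far",(55,230),(620,145)),("inner near",(243,430),(455,55)),("outer near",(133,458),(530,40)),
 ("button",(411,548),(297,214)),("ledger if",(577,105),(115,298)),("ledger in",(617,280),(85,203)),("ledger of",(620,98),(155,292)),
 ("padcorner -y far",(628,30),(75,577)),("padcorner +y far",(25,187),(668,435)),("out -y far",(546,70),(168,534))]:
    print(n,*tri(T(*t),S(*s)))
print("pad corners");P=[plane("top",*T(*p),.006) for p in [(25,187),(628,30),(728,388),(120,552)]]
print(np.array(P),sum(P)/4,[np.linalg.norm(P[i]-P[i-1]) for i in range(4)])
O=[plane("top",*T(*p),.006) for p in [(122,182),(546,70),(632,399),(208,513)]]
c=sum(O)/4;print("outline",np.array(O),c,[np.linalg.norm(O[i]-O[i-1]) for i in range(4)])
yy=(O[0]+O[3]-O[1]-O[2]);print("pad +y dir deg",np.degrees(np.arctan2(yy[1],yy[0])))
```

```text
inner far [0.6256 0.1131 0.2078] 0.0022197148601652466
outer far [0.6083 0.1685 0.2042] 0.003706797186499295
inner near [0.4993 0.0748 0.2032] 0.004640257147565733
outer near [0.4854 0.1303 0.2041] 0.0022932840794479318
button [ 0.4288 -0.0266  0.0202] 0.0005208583570132972
ledger if [ 0.678  -0.1303  0.1553] 0.022693259950151784
ledger in [ 0.5793 -0.1519  0.1504] 0.02623773055744741
ledger of [ 0.6799 -0.1296  0.1645] 0.02384286712425359
padcorner -y far [ 0.7528 -0.1745  0.0028] 0.0016791283824660725
padcorner +y far [0.6613 0.208  0.0062] 0.0020610681191908587
out -y far [ 0.7274 -0.1198  0.0084] 0.0033529142462486944
pad corners
[[ 0.6616  0.2091  0.006 ]
 [ 0.7521 -0.1748  0.006 ]
 [ 0.5232 -0.2296  0.006 ]
 [ 0.4309  0.1544  0.006 ]] [ 0.5919 -0.0102  0.006 ] [np.float64(0.23704870310212434), np.float64(0.3943641867586684), np.float64(0.2354311312148969), np.float64(0.3950171652152888)]
outline [[ 0.6632  0.148   0.006 ]
 [ 0.7278 -0.1218  0.006 ]
 [ 0.5179 -0.1689  0.006 ]
 [ 0.4537  0.099   0.006 ]] [ 0.5906 -0.0109  0.006 ] [np.float64(0.2151726397443083), np.float64(0.2774525679723496), np.float64(0.21515155294069144), np.float64(0.2755039255594259)]
pad +y dir deg 103.47074490380157
```

Crop confirms the carton (tan, on the pad's +y end). Checks: its top is at z≈0.205, the pad measures 237×395 mm, and the outline about 215×276 mm over its line centres, all as expected. The carton is turned about 3.5° relative to the pad, with its outer face normal at (-0.294, 0.956). I'll move to behind the outer face.

```bash
python3 -m jog '[[0,0,0.05,0,0,0],[0.0176,0.0441,0,0,0,0.0847],[0.0176,0.0441,0,0,0,0.0847],[0.0176,0.0441,0,0,0,0.0847],[0.0176,0.0441,0,0,0,0.0847],[0.0176,0.0441,0,0,0,0.0847],[0.0176,0.0441,0,0,0,0.0847],[0.0176,0.0441,0,0,0,0.0847],[0.0176,0.0441,0,0,0,0.0847],[0.0176,0.0441,0,0,0,0.0847],[0.0176,0.0441,0,0,0,0.0847],[0.0176,0.0441,0,0,0,0.0847],[0.0176,0.0441,0,0,0,0.0847],[0.0176,0.0441,0,0,0,0.0847],[0.0176,0.0441,0,0,0,0.0847],[0.0176,0.0441,0,0,0,0.0847],[0.0176,0.0441,0,0,0,0.0847],[0.0176,0.0441,0,0,0,0.0847],[0.0176,0.0441,0,0,0,0.0847],[0,0,0,0,0,0]]' 0
python3 -c "
from h import *
o=bot.get_obs();print(o['tool_pos'],R.from_quat(o['tcp_rot']).as_matrix(),o['qpos'])"
```

```text
time_s: 2.1
tool_pos: [0.5299, 0.2102, 0.454]
tcp_rot: [0.419, 0.571, -0.418, 0.57]
contact_force: [0.3, 0.5, 0.0]
grip_width: 0.046
[0.52992163 0.21016611 0.4540365 ] [[ 3.18318267e-04  9.53622365e-01  3.01005456e-01]
 [ 1.51789758e-03  3.01004664e-01 -9.53621460e-01]
 [-9.99998797e-01  7.60450584e-04 -1.35168580e-03]] [3.74554429e-01 2.23234524e-01 1.69806032e+00 1.38054273e-03
 1.21944653e+00 6.83332381e-02]
```

```bash
python3 -m jog '[[0,0,-0.047,0,0,0],[0,0,-0.047,0,0,0],[0.0044,-0.0143,0,0,0,0],[0.0044,-0.0143,0,0,0,0],[0.0029,-0.0096,0,0,0,0],[0.0009,-0.0029,0,0,0,0],[0.0009,-0.0029,0,0,0,0],[0.0009,-0.0029,0,0,0,0],[0.0009,-0.0029,0,0,0,0],[0.0009,-0.0029,0,0,0,0],[0.0009,-0.0029,0,0,0,0],[0.0009,-0.0029,0,0,0,0],[0.0009,-0.0029,0,0,0,0],[0.0009,-0.0029,0,0,0,0],[0.0009,-0.0029,0,0,0,0]]'
python3 -c "
from h import *
cv2.imwrite('pics/s1.png',bot.grab_frame('scene')[:,:,::-1])"
```

```text
time_s: 3.6
tool_pos: [0.5494, 0.1383, 0.3606]
tcp_rot: [0.42, 0.569, -0.42, 0.569]
contact_force: [-0.7, 1.4, 0.8]
grip_width: 0.0459
```

View pics/s1.png

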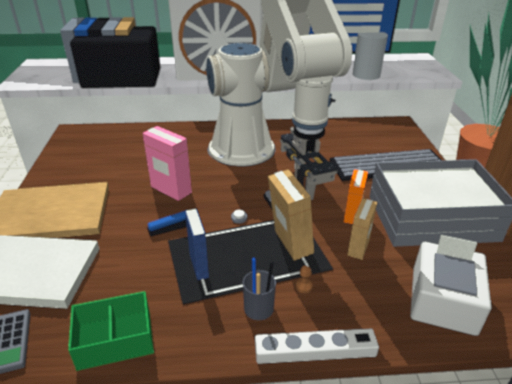

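Picture: the carton, top at (292,185), leans toward the pad's centre under about 1.4 N, and the ledger stands untouched. I'll keep pushing.

```bash
python3 -m jog '[[0.0009,-0.0029,0,0,0,0],[0.0009,-0.0029,0,0,0,0],[0.0009,-0.0029,0,0,0,0],[0.0009,-0.0029,0,0,0,0],[0.0009,-0.0029,0,0,0,0],[0.0009,-0.0029,0,0,0,0],[0.0009,-0.0029,0,0,0,0],[0.0009,-0.0029,0,0,0,0],[0.0009,-0.0029,0,0,0,0],[0.0009,-0.0029,0,0,0,0],[0.0009,-0.0029,0,0,0,0],[0.0009,-0.0029,0,0,0,0],[0.0009,-0.0029,0,0,0,0],[0.0009,-0.0029,0,0,0,0],[0.0009,-0.0029,0,0,0,0],[0,0,0,0,0,0],[0,0,0,0,0,0],[0,0,0,0,0,0],[0,0,0,0,0,0],[0,0,0,0,0,0]]'
python3 -c "
from h import *
cv2.imwrite('pics/s2.png',bot.grab_frame('scene')[:,:,::-1])"
```

```text
time_s: 5.65
tool_pos: [0.5628, 0.0952, 0.3607]
tcp_rot: [0.42, 0.569, -0.42, 0.569]
contact_force: [-0.3, 0.0, -0.8]
grip_width: 0.0462
```

View pics/s2.png

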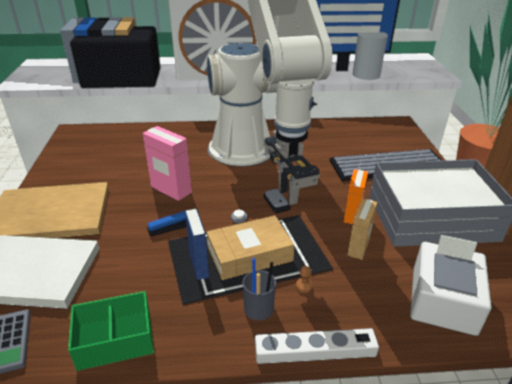

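The carton lies flat, close to the ledger in this view. I'll move the arm out of the top camera's way and measure.

```bash
python3 -m jog '[[-0.033,0.033,0.02,0,0,0],[-0.033,0.033,0.02,0,0,0],[-0.033,0.033,0.01,0,0,0],[-0.033,0.033,0,0,0,0],[-0.033,0.033,0,0,0,0],[-0.01,0.03,0,0,0,0],[0,0,0,0,0,0]]' -1
python3 - <<'E'
from h import *
im=bot.grab_frame("top")[:,:,::-1]; cv2.imwrite("pics/top1.png",im)
cv2.imwrite("pics/top1c.png",cv2.resize(im[110:240,195:365],None,fx=4.5,fy=4.5,interpolation=cv2.INTER_CUBIC))
E
```

```text
time_s: 6.4
tool_pos: [0.3874, 0.2917, 0.4105]
tcp_rot: [0.419, 0.57, -0.418, 0.57]
contact_force: [0.7, -0.9, -0.1]
grip_width: 0.0003
```

View pics/top1c.png

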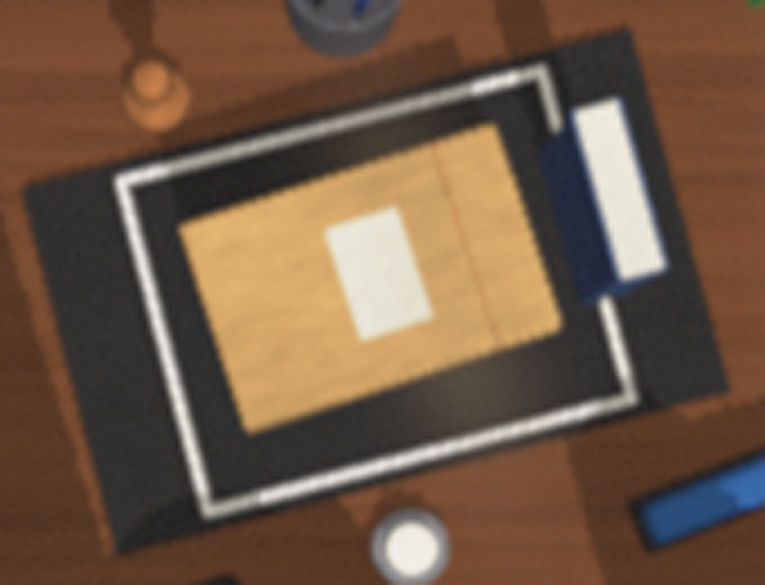

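Run:
```python
from h import *
np.set_printoptions(precision=4,suppress=True)
T=lambda x,y:(195+(x+.5)/4.5-.5,110+(y+.5)/4.5-.5)
c=np.array([.591,-.0107]);a=np.radians(13.4);M=np.array([[np.cos(a),np.sin(a)],[-np.sin(a),np.cos(a)]])
P=[plane("top",*T(*p),.066) for p in[(180,228),(497,125),(562,328),(246,432)]]
print("carton in pad frame",[M@(p[:2]-c) for p in P],[np.linalg.norm(P[i]-P[i-1]) for i in range(4)])
print("ledger",[M@(plane("top",*T(*p),.156)[:2]-c) for p in[(577,105),(620,98),(667,268),(620,280)]])
im=cv2.imread("pics/top1.png")[222:244,276:298]; m=(im.min(2)>170).astype("u1"); k=cv2.moments(m,True)
u,v=276+k["m10"]/k["m00"],222+k["m01"]/k["m00"]; print(u,v,k["m00"],plane("top",u,v,.022))
```

```text
carton in pad frame [array([0.0614, 0.109 ]), array([ 0.0728, -0.0918]), array([-0.0558, -0.0973]), array([-0.0673,  0.1021])] [np.float64(0.12890921921541665), np.float64(0.2011222951643973), np.float64(0.12875420530886683), np.float64(0.19973634964076192)]
ledger [array([ 0.0594, -0.1252]), array([ 0.057 , -0.1496]), array([-0.0422, -0.1496]), array([-0.0419, -0.1223])]
286.1981132075472 231.77358490566039 106.0 [ 0.4277 -0.0269  0.022 ]
```

The carton is wholly inside: |x| ≤ 73 of 105 mm, y from −97 to +109 within ±135, and its sides measure 129×200 as they should. Now to the button.

```bash
python3 -m jog '[[0.0058,-0.0455,0,0,0,0],[0.0058,-0.0455,0,0,0,0],[0.0058,-0.0455,0,0,0,0],[0.0058,-0.0455,0,0,0,0],[0.0058,-0.0455,0,0,0,0],[0.0058,-0.0455,0,0,0,0],[0.0058,-0.0455,-0.03,0,0,0],[0,0,-0.045,0,0,0],[0,0,-0.045,0,0,0],[0,0,-0.03,0,0,0],[0,0,-0.025,0,0,0],[0,0,0,0,0,0],[0,0,0,0,0,0],[0,0,0,0,0,0]]'
python3 - <<'E'
from h import *
im=bot.grab_frame("scene")[:,:,::-1]
cv2.imwrite("pics/s3.png",cv2.resize(im[130:290,150:340],None,fx=4,fy=3.75,interpolation=cv2.INTER_CUBIC))
E
```

```text
time_s: 7.85
tool_pos: [0.4296, -0.0258, 0.239]
tcp_rot: [0.42, 0.568, -0.42, 0.57]
contact_force: [0.5, 0.0, 0.3]
grip_width: 0.0004
```

View pics/s3.png

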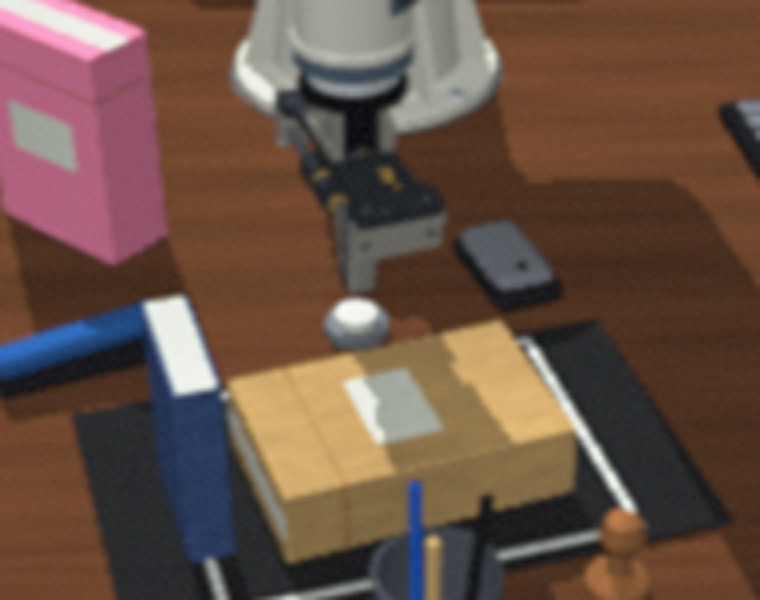

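The fingertips (358,287) are directly over the button (357,318), clear of the carton. Going down.

```bash
python3 -m jog '[[-0.0015,-0.001,-0.02,0,0,0],[0,0,-0.002,0,0,0],[0,0,-0.002,0,0,0],[0,0,-0.002,0,0,0],[0,0,-0.002,0,0,0],[0,0,0,0,0,0]]'; python3 -m jog '[[0,0,-0.002,0,0,0],[0,0,0,0,0,0]]';python3 -m jog '[[0,0,-0.002,0,0,0],[0,0,0,0,0,0]]';python3 -m jog '[[0,0,-0.002,0,0,0],[0,0,0,0,0,0]]'
```

```text
time_s: 8.5
tool_pos: [0.4278, -0.0264, 0.21]
tcp_rot: [0.42, 0.569, -0.42, 0.569]
contact_force: [0.5, 0.6, 2.0]
grip_width: 0.0006
time_s: 8.7
tool_pos: [0.4278, -0.0264, 0.2078]
tcp_rot: [0.42, 0.569, -0.42, 0.569]
contact_force: [2.1, 0.3, 3.2]
grip_width: 0.0005
time_s: 8.9
tool_pos: [0.4279, -0.0264, 0.2063]
tcp_rot: [0.42, 0.569, -0.42, 0.569]
contact_force: [-0.5, -0.1, 14.5]
grip_width: 0.0002
time_s: 9.1
tool_pos: [0.428, -0.0265, 0.2057]
tcp_rot: [0.42, 0.569, -0.42, 0.569]
contact_force: [-8.3, 1.2, 45.9]
grip_width: 0.0005
```

The force rose along the spring (2.0 N, then 3.2 N) to a hard stop at TCP z≈0.206, so the button is fully down. Releasing.

```bash
python3 -m jog '[[0,0,-0.0,0,0,0],[0,0,0.01,0,0,0],[0,0,0.03,0,0,0],[0,0,0.045,0,0,0],[0,0,0.045,0,0,0],[0,0,0.045,0,0,0],[-0.005,0.045,0.01,0,0,0],[-0.005,0.045,0,0,0,0],[-0.005,0.045,0,0,0,0],[-0.005,0.045,0,0,0,0],[-0.005,0.045,0,0,0,0],[-0.005,0.045,0,0,0,0],[0,0.04,0,0,0,0],[0,0,0,0,0,0],[0,0,0,0,0,0],[0,0,0,0,0,0]]'
python3 - <<'E'
from h import *
a=bot.grab_frame("top")[:,:,::-1]; b=bot.grab_frame("scene")[:,:,::-1]
d=cv2.absdiff(a,cv2.imread("pics/top1.png"))[100:260,195:400]; print("top diff px>40:",(d.max(2)>40).sum())
cv2.imwrite("pics/end.png",np.hstack([cv2.resize(a[100:260,195:400],(400,312)),cv2.resize(b[150:310,145:350],(400,312))]))
E
```

```text
time_s: 10.7
tool_pos: [0.3972, 0.2827, 0.3882]
tcp_rot: [0.419, 0.569, -0.42, 0.569]
contact_force: [-0.1, 0.4, 0.9]
grip_width: 0.0009
top diff px>40: 0
```

View pics/end.png

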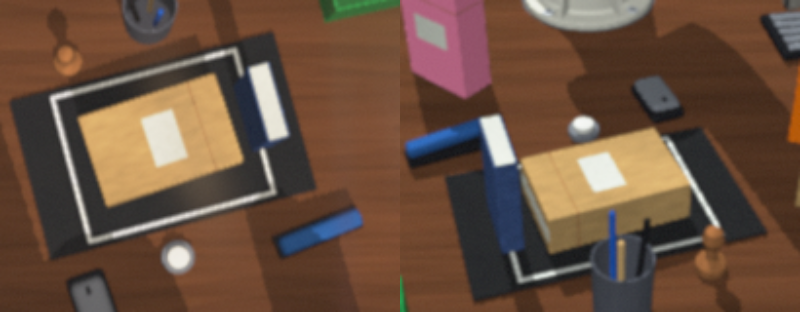

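The carton lies flat inside the outline, the ledger stands, the button (178,257) is up, and nothing else has moved.

```bash
python3 -c "
from plant import bot
print(bot.hand_in())"
```

```text
the job is handed in; nothing more can be done
None
```

I pushed the large tan carton over from its outer side, then pressed the confirm button and released it, and handed the job in at about 10.8 s of the 42 s.

- **Carton:** it lies flat on its broad side, wholly inside the outline. Its corners reach 73 mm of the allowed 105 mm along the pad's x, and run from −97 to +109 mm within ±135 mm along y. Its sides measured 129 × 200 mm, as they should.
- **Button:** the force rose along the spring from about 2 N to 3.2 N, then hit a hard stop after roughly 6 mm, so I take it as fully down. I did not read the button's travel directly. After I let go, the final pictures show it up again.
- **Force on the last step:** the last 2 mm step went past the stop, and the wrist force reached 46 N. That is under the 120 N wrist limit. It is above the 40 N limit for the arm and gripper body, but only the fingertips were in contact.
- **Everything else:** the ledger is still standing. The pad area in the top view did not change between before and after the press. The stamp, pen cup, stapler and mouse look unmoved in the final pictures, and the arm was clear of everything.

One earlier measurement disagreed: I mismatched the ledger's corners between the two views (about 25 mm off), so I placed the ledger from the top view only.

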